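# Tare the balance that carries the flask

### The job

Zero the balance that has the conical flask on it: with the fingertips, gently press its rectangular bar key all the way down, keep it down for at least two seconds, then let it spring back up and withdraw the hand about ten centimetres from the key. Press none of its round keys, keep off the other balance, and leave the flask, the beaker and everything lying about where they are.

Things in the scene. Friction and masses are not known exactly. Their poses are not given: they have to be found in the camera images.
- flask_balance: balance, grey, 240 deep x 170 wide, fixed. Origin: centre of underside on the bench; x to its back, y to its left, z up. Deck x -120 to -30 mm, 40 mm high; behind it 60 mm high. White keys in a row at x -92 mm: bar key 22 x 44 mm at y -30, top z 50; two round keys, 16 mm across, at y 30 and 60, top z 48. This is the one with the conical flask on its pan; it may stand left or right.
- beaker_balance: balance, grey, 240 deep x 170 wide, fixed. Origin: centre of underside on the bench; x to its back, y to its left, z up. Deck x -120 to -30 mm, 40 mm high; behind it 60 mm high. White keys in a row at x -92 mm: bar key 22 x 44 mm at y -30, top z 50; two round keys, 16 mm across, at y 30 and 60, top z 48. This is the other one, of the same make, with the straight beaker on its pan.
- flask_bar_key (a joint): the tare key: the rectangular bar key of the balance with the flask, moving straight down. 0 = up, grows in m as the key goes down, 0.006 = at its stop. It springs back when let go. The spring takes about 0.8 N to start it and about 5.3 N at the stop; it is rigid beyond.
- flask_bar_key_top (a point): centre of the top face of that bar key, 50 mm above the bench when up; it moves with the key. The face is 22 mm along the balance's x and 44 mm along its y.
- flask_round_key0 (a joint): round key of the same balance nearer the bar key (60 mm from its centre), not to be pressed. 0 = up, grows in m as the key goes down, 0.006 = at its stop. It springs back when let go.
- flask_round_key1 (a joint): round key of the same balance farther from the bar key (90 mm from its centre), not to be pressed. 0 = up, grows in m as the key goes down, 0.006 = at its stop. It springs back when let go.
- flask_pan (a point): centre of the top of the pan under the flask (round steel, radius 65 mm), 70 mm above the bench, at x 45 mm, y 0 of its balance
- beaker_pan (a point): centre of the top of the pan under the beaker (round steel, radius 65 mm), 70 mm above the bench, at x 45 mm, y 0 of its balance
- flask: conical flask of white plastic, narrow neck, base 80 mm across, 122 mm tall, loose on its pan. Origin: centre of its underside, z up
- beaker: straight open beaker of white plastic, 68 mm across, 85 mm tall, loose on the other pan. Origin: centre of its underside, z up
- weight: loose steel calibration weight with a knob on top, 28 mm across, 50 mm tall, between the balances. Origin: centre of its underside
- spatula: loose steel weighing spoon about 150 mm long, lying flat on the bench between the fronts of the balances; its x axis runs along it
- bottle: loose glass bottle with screw cap, 66 mm across, 150 mm tall, at the left. Origin: centre of its underside
- dish: loose shallow glass dish, 90 mm across, 16 mm tall, at the right. Origin: centre of its underside
- stopper: loose black rubber stopper, 28 mm across, 26 mm tall, at the right. Origin: centre of its underside
- jar: loose white jar with lid, 50 mm across, 60 mm tall, at the left. Origin: centre of its underside

How it is judged:
On the way, in this order (a step that is already met when the one before it is completed fails the run):
1. the bar key of the balance with the flask is kept pressed down for two seconds (past 4.5 of its 6 mm) (value of joint flask_bar_key above 0.0045 m), for 1.9 s.
2. the key is let go and has sprung back (value of joint flask_bar_key below 0.001 m), for 0.2 s.
At the end, for the whole second after the job is handed in: The bar key is up again (within 1 mm), no round key is down, the TCP is more than 80 mm from the bar key, flask and beaker stand upright and at rest on their own pans (within 25 mm of the centre), and every loose thing is within 10 mm of where it was (value of joint each of flask_bar_key, flask_round_key0, flask_round_key1 below 0.001 m and distance between the grasp point and flask_bar_key_top above 0.08 m and horizontal distance between flask and flask_pan below 0.025 m and distance between flask and flask_pan below 0.026 m and angle between each of flask, beaker's own z axis and vertical below 0.1 rad and linear speed of each of flask, beaker below 0.02 m/s and horizontal distance between beaker and beaker_pan below 0.025 m and distance between beaker and beaker_pan below 0.026 m and distance of each of weight, spatula, bottle, dish, stopper, jar from where it was at the start of the episode below 0.01 m); the robot touches nothing.
It fails at once if the robot presses harder than 25 N on the balance or its keys (contact force between the arm and flask_balance above 25 N).
It fails at once if a round key of the flask's balance is pressed (more than 1.5 mm) (value of joint any of flask_round_key0, flask_round_key1 above 0.0015 m).
It fails at once if the other balance is touched (more than 0.5 N) (contact force between the arm and beaker_balance above 0.5 N).
It fails at once if the flask or the beaker is shifted or lifted by more than 8 mm (distance of any of flask, beaker from where it was at the start of the episode above 0.008 m).
It fails at once if one of the things lying about is shifted or lifted by more than 10 mm (distance of any of weight, spatula, bottle, dish, stopper, jar from where it was at the start of the episode above 0.01 m).
It also fails if it takes over 38 s, if anything falls off the work surface, if the arm or the gripper's body presses on something with over 40 N, if the wrist force passes 120 N, or if a joint passes its speed limit or range.

### The arm

A 6-joint arm with a two-finger parallel gripper is mounted at the origin on the work surface. World frame = base frame: x ahead of the robot, y to its left, z up, the work surface at z = 0. Lengths are in m, angles in rad, forces in N, time in s.
With the tool pointing down it reaches from about 0.35 to 0.775 m from the base axis. Payload 7.3 kg.
Tool frame: the origin (TCP) lies between the finger pads, 19 mm behind the fingertips; this is the grasp point; z points along the fingers, y is the line along which they close (so a half turn about z gives the same grasp; the last joint's range is limited). The gripper opens to 92 mm and grips with 3 to 60 N. Pads are 19 mm wide; open, the fingers measure 130 mm over their backs; the gripper's body (75 mm by 190 mm) begins 47 mm behind the grasp point.
Start: joints at [-1.311, 0.342, 1.524, -0, 1.275, -0.146], TCP at [0.207, -0.482, 0.246] pointing down, gripper open.
Joint ranges: [-2.53, 2.53], [-0.77, 2.02], [0.04, 2.7], [-1, 4.14], [0.28, 2.66], [-3.11, 3.11]. Speed limits (rad/s): [2.57, 2.57, 3.14, 3.14, 3.14, 3.14].

### API

Orientations are given as [roll, pitch, yaw] about the fixed x, y, z axes, in that order (R = Rz(yaw) Ry(pitch) Rx(roll)).
In Python, from cell import robot gives the robot as it stands.
- The arm moves only by the tool apply_moves, never from a script. Its argument "motion" is text: rows parted by semicolons, each of 7 numbers parted by spaces: the opening in per cent of the stroke, from 0 (shut) to 100 (fully open), then the shift along the tool's x, y, z in cm, then the turn, a rotation vector about the tool's x, y, z in rad. A call has 1 to 20 rows; each row shifts and turns the commanded pose from where the row before left it, along the tool's axes as they then stand; what a row does not reach is not made up. A row lasts 1/8 s, in which the tool goes at most 62.5 mm and 10.7 degrees, less where a joint would pass 70% of its speed; a pose out of reach is approached as far as the arm can. A call with a gripper value outside its range is refused whole. The fingers move at their own pace and stop on an object; "force" is the grip in N (left out, the last holds). Time passes only in rows, so rows that do not move let the fingers close. It gives the time, the measured TCP pose, the force, the opening and the grip force at its end, in the units of the state.
- robot.observe(): the state, without advancing time (a new reading comes with each control period).
- robot.read_camera(name): name is "scene" or "top" or "wrist"; returns a dict with "img" (420x560x3 uint8, red, green, blue), "fovy" (degrees; the focal length in pixels is half the picture's height over the tangent of half this angle, whatever the lens; pixels are square), "cx", "cy" (the principal point, pixels), "R" (3x3) and "t" (3): a world point X has camera coordinates R X + t; the wrist camera has in their place "hand_eye" (4x4, takes a point from camera to tool coordinates, whose origin is the TCP and whose axes are the flange's). Camera axes: x right, y down, z forward; pixel columns grow to the right and rows downward; lengths in m; the calibration is good to about 2 mm. The wrist camera is an equidistant fisheye: a pixel r from the principal point sees the ray r / f radians off the axis. A picture is of the moment at which its call begins: read the wrist's pose just before it. There is no depth.
- robot.hand_in(): hands the job in; it is judged then, once.
Trained networks look in a picture, given as the dict that the camera call returned (one of the last four; its "shot" number tells which), for a name from the list of things; names that differ only in an ending like _2 or _b are one class to them, and where a whole thing is asked for, a point or a joint stands for the part that bears it (a point fixed in the world has none). Each returns a list of dicts, best first, with "score" (0 to 1); they miss things now and then, are a little off and sometimes report something else, mostly with a low value. They report only what shows in the picture. A call takes as long as a camera call.
- robot.search_frame(target, picture): "centre" ([x, y, z] in m, in world coordinates, good to about 4 mm: the middle of the surface that is visible of it).
- robot.trace(target, picture): "pixels" (420x560 bool, what is visible of it).
The state is a dict: "time": time; "qpos": joint angles; "qvel": joint speeds; "joint_efforts": joint torques, N m; "tool_pos": TCP position; "tool_rot": TCP orientation; "contact_force": force on the tool from outside, world axes, zero at the start; "torque": the same for the moment, N m; "opening": finger opening in m; "grip_force": force on a finger pad.
Only numpy, scipy, OpenCV 4.12 (cv2) and the standard library are available. Lean on these libraries where they do the work, as an engineer would, in place of code of your own. Each camera call takes 0.05 s, during which the arm holds its last target. There are 200 camera calls.

## Working session

There is one attempt and no reset: what is moved stays moved. The work goes in short steps, Python scripts to look and compute and a tool call to move; the robot and the scene stay as the last step left them, time stands still between calls to the robot, and variables do not carry over. Pictures are saved under pics/ and viewed, at most 10 in all, crops included, and the job is handed in when it is done.

Besides the shell and the picture viewer there is one more tool, called after "Request:" in YAML: its name, and indented under it one key for each argument. apply_moves: Moves the arm, as the interface text tells. Its arguments: {"type":"object","properties":{"motion":{"type":"string"},"force":{"type":"number"}},"required":["motion"]}

```bash
mkdir -p pics; python3 - <<'E'
from cell import robot
import cv2,numpy as np
s=robot.observe();print(s['time'],s['tool_pos'],s['tool_rot'],s['opening'])
for c in('top','scene'):
    p=robot.read_camera(c)
    cv2.imwrite(f'pics/{c}.png',p['img'][:,:,::-1])
    print(c,p['fovy'],p['cx'],p['cy'],p['R'].tolist() if hasattr(p['R'],'tolist') else p['R'],p['t'])
    for n in('flask_bar_key','flask_round_key0','flask','beaker','flask_balance','beaker_balance','weight','bottle'):
        for d in robot.search_frame(n,p)[:3]: print(n,np.round(d['centre'],4),round(d['score'],2))
E
```

```text
0.0 [ 0.20715569 -0.48197901  0.2448305 ] [-3.14004202e+00 -1.76671583e-04  4.05779528e-01] 0.09226218963193589
top 57.753861058396076 284.9376210161235 205.3208063816718 [[-0.01572088313141151, -0.9997196068691165, 0.017707667125502785], [-0.9832935366017563, 0.012245705471277573, -0.18161460176627134], [0.18134683540326565, -0.02026697656212768, -0.9832103411530269]] [-0.01318097  0.56489585  1.03546717]
flask [0.6375 0.147  0.114 ] 0.96
flask [0.5735 0.1539 0.0599] 0.45
beaker [ 0.6855 -0.1927  0.1147] 0.7
beaker_balance [ 0.5986 -0.1589  0.0662] 0.85
weight [0.599  0.3997 0.1016] 0.26
bottle [0.5967 0.4003 0.1008] 0.61
scene 44.14794650095137 283.21618416385013 207.20722243553985 [[0.3556620855284571, 0.934428235470133, 0.018664235149679596], [0.6861050245962648, -0.24748081721324286, -0.6841148590223901], [-0.6346372004076879, 0.25611934301735106, -0.7291354510590284]] [-0.21199612 -0.32779604  1.67022628]
flask_bar_key [0.5128 0.1403 0.0505] 0.72
flask [0.6638 0.1437 0.117 ] 0.65
beaker [ 0.6859 -0.1916  0.1269] 0.93
flask_balance [0.658  0.132  0.0604] 0.62
beaker_balance [ 0.6742 -0.165   0.0627] 0.85
weight [0.6241 0.0008 0.0349] 0.47
bottle [0.626  0.3976 0.083 ] 0.68
```

View pics/top.png

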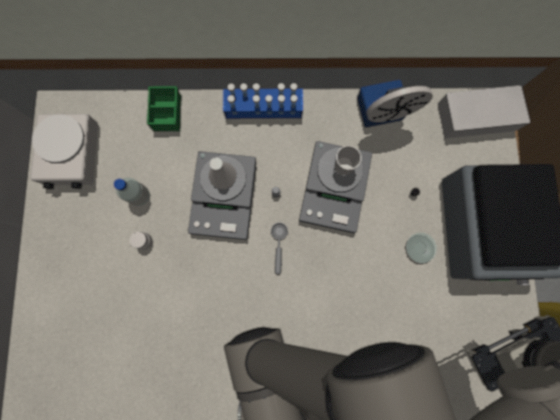

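View pics/scene.png

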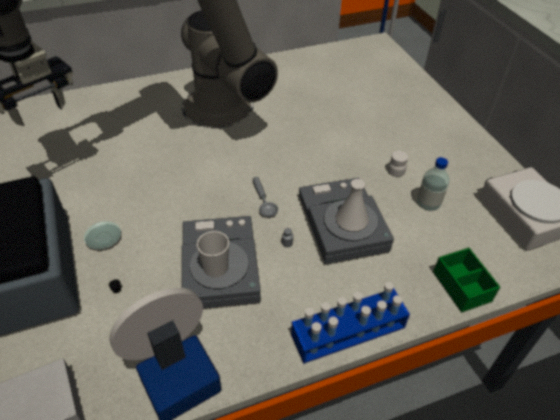

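The flask is on the left-hand balance. In the top view its bar key is at about (228,227) and its round keys at (207,225) and (197,224). In the scene view the bar key is at about (321,188). I'll triangulate from these.

```bash
cat > h.py <<'E'
import numpy as np,cv2
def bp(p,u,v,z):
    f=210/np.tan(np.radians(p['fovy']/2)); R=np.array(p['R']);t=np.array(p['t'])
    d=R.T@np.array([(u-p['cx'])/f,(v-p['cy'])/f,1]);o=-R.T@t
    return o+d*(z-o[2])/d[2]
def blobs(img,x0,x1,y0,y1,th):
    g=cv2.cvtColor(img,cv2.COLOR_RGB2GRAY)[y0:y1,x0:x1]
    n,l,s,c=cv2.connectedComponentsWithStats((g>th).astype(np.uint8))
    return [(c[i]+[x0,y0],s[i]) for i in range(1,n)]
E
python3 - <<'E'
from cell import robot
from h import *
p=robot.read_camera('top')
for th in(140,160):
  for c,s in blobs(p['img'],192,246,214,236,th):
    if s[4]>8: print(th,c.round(1),s,bp(p,*c,.05).round(4))
p=robot.read_camera('scene')
for d in robot.trace('flask_bar_key',p)[:3]:
    v,u=np.nonzero(d['pixels']);print('tr',d['score'],len(u),u.mean(),v.mean(),bp(p,u.mean(),v.mean(),.05).round(4))
for c,s in blobs(p['img'],302,364,176,200,150):
    if s[4]>8: print(c.round(1),s,bp(p,*c,.05).round(4))
s=p['img'][150:270,290:410,::-1]; t=robot.read_camera('top')['img'][140:250,180:300,::-1]
cv2.imwrite('pics/c.png',np.hstack([cv2.resize(s,(400,400),interpolation=2),cv2.resize(t,(400,400),interpolation=2)]))
E
```

```text
140 [196.1 223.3] [ 2  7  6  6 25] [0.5166 0.2305 0.05  ]
140 [206.7 224.3] [12  8  6  6 26] [0.5131 0.2008 0.05  ]
140 [227.6 226.5] [ 28   8  16  10 121] [0.5063 0.1418 0.05  ]
160 [196.4 223.4] [ 3  8  4  4 15] [0.5162 0.2297 0.05  ]
160 [206.6 224.6] [13  9  4  4 15] [0.5124 0.2009 0.05  ]
160 [227.7 226.6] [29  9 15  8 98] [0.5058 0.1413 0.05  ]
tr 0.66 162 321.5061728395062 188.820987654321 [0.5081 0.1391 0.05  ]
[317.8 178.8] [  0   0  42   9 240] [0.4702 0.145  0.05  ]
[358.4 182.4] [ 50   0  12  12 105] [0.5191 0.2405 0.05  ]
[321.3 187.9] [12  9 16  7 79] [0.5049 0.1398 0.05  ]
```

View pics/c.png

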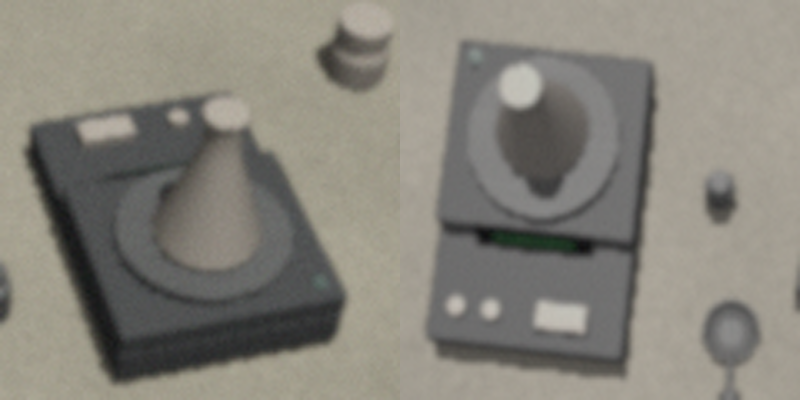

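The crop confirms it: bar key at the front right of the flask's balance, centre about (0.506, 0.141), yaw about -0.116. I'm moving to a hover above it with the fingers shut and the finger line along the bar.

Request:
apply_moves:
  motion: "0 2.8 -3.9 0 0 0 0;0 2.8 -3.9 0 0 0 0;0 2.8 -3.9 0 0 0 0;0 0 0 0 0 0 0.174;0 0 0 0 0 0 0.174;0 0 0 0 0 0 0.174;0 1.76 -4.26 0 0 0 0;0 1.76 -4.26 0.6 0 0 0;0 1.76 -4.26 0.6 0 0 0;0 1.76 -4.26 0.6 0 0 0;0 1.76 -4.26 0.6 0 0 0;0 1.76 -4.26 0.6 0 0 0;0 1.76 -4.26 0.6 0 0 0;0 1.76 -4.26 0.6 0 0 0;0 1.76 -4.26 0.6 0 0 0;0 1.76 -4.26 0.6 0 0 0;0 1.76 -4.26 0.6 0 0 0;0 1.76 -4.26 0.6 0 0 0;0 0 0 0 0 0 0;0 0 0 0 0 0 0"
  force: 10

```text
time: 3.6
tool_pos: [0.5069, 0.1413, 0.1793]
tool_rot: [3.141, 0.001, -0.116]
contact_force: [-0.4, 0.5, -0.2]
opening: 0.0004
grip_force: 0.0
```

```bash
cat >> h.py <<'E'
from scipy.spatial.transform import Rotation as Ro
def wbp(p,s,u,v,z):
    f=210/np.tan(np.radians(p['fovy']/2)); a=np.array([u-p['cx'],v-p['cy']]);r=np.hypot(*a);th=r/f
    d=np.r_[a/r*np.sin(th),np.cos(th)]; H=np.array(p['hand_eye'])
    W=Ro.from_euler('xyz',s['tool_rot']).as_matrix()
    o=W@H[:3,3]+s['tool_pos'];d=W@H[:3,:3]@d
    return o+d*(z-o[2])/d[2]
E
python3 - <<'E'
from cell import robot
from h import *
s=robot.observe();p=robot.read_camera('wrist')
print(s['time'],s['tool_pos'].round(4),s['tool_rot'].round(4),s['opening'],s['contact_force'])
cv2.imwrite('pics/w.png',p['img'][:,:,::-1])
for n in('flask_bar_key','flask_round_key0'):
  for d in robot.search_frame(n,p)[:3]: print(n,d['centre'].round(4) if hasattr(d['centre'],'round') else d['centre'],d['score'])
for c,st in blobs(p['img'],0,560,0,420,150):
    if 60<st[4]<9000: print(c.round(1),st,wbp(p,s,*c,.05).round(4))
E
```

```text
3.6 [0.5069 0.1413 0.1793] [ 3.141e+00  7.000e-04 -1.157e-01] 0.00043720747568025463 [-0.35483707  0.50893241 -0.15430853]
flask_bar_key [0.5065, 0.1399, 0.0497] 0.84
flask_round_key0 [0.5161, 0.2271, 0.0484] 0.68
flask_round_key0 [0.5076, 0.2012, 0.0479] 0.51
[548.9  29.8] [ 534    0   26   78 1417] [ 0.6664 -0.1575  0.05  ]
[513.3 143.1] [507 135  14  18 198] [ 0.5444 -0.0897  0.05  ]
[533.1 148.9] [527 141  13  18 176] [ 0.5377 -0.1187  0.05  ]
[269.5 161.1] [ 166  143  179   41 3822] [0.5458 0.1491 0.05  ]
[557.1 157.5] [554 146   6  22  99] [ 0.5272 -0.1591  0.05  ]
[285.7 207.3] [ 259  193   54   29 1495] [0.5046 0.1403 0.05  ]
[216.9 207.7] [207 197  20  22 323] [0.5112 0.1998 0.05  ]
[184.5 207.6] [176 198  19  21 301] [0.5146 0.2294 0.05  ]
[253.4 243.6] [238 241  31   6 151] [0.4744 0.1727 0.05  ]
[342.7 243.4] [327 241  32   6 159] [0.4652 0.0932 0.05  ]
[126.8 314.5] [  81  297   93   35 2349] [0.4042 0.3259 0.05  ]
[442.2 316.6] [ 398  297   92   41 2692] [ 0.362  -0.0154  0.05  ]
[ 76.  381.5] [ 60 374  46  16 307] [0.2831 0.4662 0.05  ]
[424.2 388.2] [385 377  77  23 801] [ 0.2458 -0.0084  0.05  ]
[159.8 393.9] [126 387  69  13 590] [0.2773 0.328  0.05  ]
[554.1 411.2] [545 396  15  24 200] [ 0.0283 -0.3402  0.05  ]
[453.3 413.3] [430 404  44  16 506] [ 0.1655 -0.0681  0.05  ]
[234.9 410.9] [225 406  21  10 152] [0.2464 0.2344 0.05  ]
[335.2 411. ] [325 406  22  11 158] [0.2317 0.1085 0.05  ]
```

View pics/w.png

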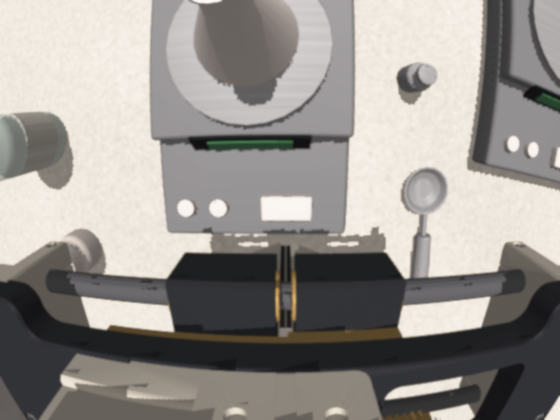

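The wrist view shows the bar key at (286,207), i.e. (0.505, 0.140), with the round keys well to the left. The TCP is within 2 mm, so I'm descending.

Request:
apply_moves:
  motion: "0 -0.2 0 1.9 0 0 0;0 0 0 1.9 0 0 0;0 0 0 1.9 0 0 0;0 0 0 1.9 0 0 0;0 0 0 1.9 0 0 0;0 0 0 0.6 0 0 0;0 0 0 0.3 0 0 0;0 0 0 0.2 0 0 0;0 0 0 0.2 0 0 0;0 0 0 0 0 0 0;0 0 0 0 0 0 0"

```text
time: 5.12
tool_pos: [0.5054, 0.1418, 0.0716]
tool_rot: [3.142, -0.0, -0.116]
contact_force: [-0.5, 0.2, -0.5]
opening: 0.0004
grip_force: 0.0
```

Request:
apply_moves:
  motion: "0 0 0 0.1 0 0 0;0 0 0 0.1 0 0 0;0 0 0 0.1 0 0 0;0 0 0 0.1 0 0 0;0 0 0 0.1 0 0 0;0 0 0 0.1 0 0 0;0 0 0 0 0 0 0;0 0 0 0 0 0 0"

```text
time: 6.12
tool_pos: [0.5053, 0.1418, 0.0656]
tool_rot: [3.142, -0.0, -0.116]
contact_force: [-0.7, 0.1, 2.9]
opening: 0.0004
grip_force: 1.6
```

Request:
apply_moves:
  motion: "0 0 0 0.1 0 0 0;0 0 0 0.1 0 0 0;0 0 0 0.05 0 0 0;0 0 0 0 0 0 0;0 0 0 0 0 0 0"

```text
time: 6.75
tool_pos: [0.5054, 0.1418, 0.0631]
tool_rot: [3.142, -0.0, -0.116]
contact_force: [-1.6, 0.2, 5.9]
opening: 0.0003
grip_force: 2.6
```

Request:
apply_moves:
  motion: "0 0 0 0.03 0 0 0;0 0 0 0 0 0 0;0 0 0 0 0 0 0;0 0 0 0 0 0 0"

```text
time: 7.25
tool_pos: [0.5053, 0.1418, 0.063]
tool_rot: [3.142, -0.0, -0.116]
contact_force: [-2.4, -0.6, 7.0]
opening: 0.0004
grip_force: 3.6
```

The force has risen past the spring's stop value and z has stalled, so the key is at its stop. I'll hold for 2.5 s.

Request:
apply_moves:
  motion: "0 0 0 0 0 0 0;0 0 0 0 0 0 0;0 0 0 0 0 0 0;0 0 0 0 0 0 0;0 0 0 0 0 0 0;0 0 0 0 0 0 0;0 0 0 0 0 0 0;0 0 0 0 0 0 0;0 0 0 0 0 0 0;0 0 0 0 0 0 0;0 0 0 0 0 0 0;0 0 0 0 0 0 0;0 0 0 0 0 0 0;0 0 0 0 0 0 0;0 0 0 0 0 0 0;0 0 0 0 0 0 0;0 0 0 0 0 0 0;0 0 0 0 0 0 0;0 0 0 0 0 0 0;0 0 0 0 0 0 0"

```text
time: 9.75
tool_pos: [0.5054, 0.1418, 0.063]
tool_rot: [3.142, -0.0, -0.116]
contact_force: [-2.5, -1.3, 7.7]
opening: 0.0004
grip_force: 3.6
```

Request:
apply_moves:
  motion: "0 0 0 -0.2 0 0 0;0 0 0 -0.3 0 0 0;0 0 0 -0.5 0 0 0;0 0 0 -1 0 0 0;0 0 0 -2 0 0 0;0 0 0 -2.5 0 0 0;0 0 0 -2.5 0 0 0;0 0 0 -2 0 0 0;0 0 0 -0.5 0 0 0;0 0 0 0 0 0 0;0 0 0 0 0 0 0;0 0 0 0 0 0 0;0 0 0 0 0 0 0"

```text
time: 11.38
tool_pos: [0.5052, 0.1418, 0.1772]
tool_rot: [3.141, 0.001, -0.116]
contact_force: [-0.6, 0.1, 0.3]
opening: 0.0006
grip_force: 0.0
```

```bash
python3 - <<'E'
from cell import robot
from h import *
s=robot.observe();p=robot.read_camera('wrist')
print(s['time'],s['tool_pos'].round(4),s['contact_force'])
cv2.imwrite('pics/w2.png',p['img'][:,:,::-1])
for n in('flask_bar_key','flask_round_key0'):
  for d in robot.search_frame(n,p)[:3]: print(n,d['centre'],d['score'])
E
```

```text
11.375 [0.5052 0.1418 0.1772] [-0.57676598  0.1139136   0.28322299]
flask_bar_key [0.5037, 0.1418, 0.0518] 0.92
flask_bar_key [0.5115, 0.2029, 0.0458] 0.63
flask_round_key0 [0.5111, 0.1965, 0.0463] 0.5
flask_round_key0 [0.5148, 0.2294, 0.0482] 0.48
flask_round_key0 [0.4789, 0.3703, 0.027] 0.3
```

View pics/w2.png

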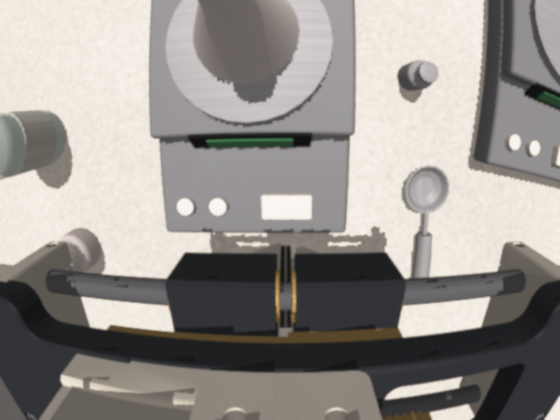

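The view matches the earlier one: bar key up at (286,207), nothing moved, and the hand 127 mm above the key.

```bash
python3 -c "
from cell import robot
print(robot.hand_in())"
```

```text
the job is handed in; nothing more can be done
None
```

I pressed the flask balance's bar key to its stop at about 7–8 N and held it for at least 2.5 s. I then released it, withdrew the hand about 127 mm and handed the job in; the hand-in call gave no verdict, but the last wrist picture shows the key up and nothing in view moved.

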